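Shake the support pellets over the sagger

TASK

Take the aluminium shaker by its wooden handle and shake its eight plaster-white pellets out, from low above the clay sagger, so that all end up in the sagger, spread evenly over its three bays with at least two in every bay. Do not touch the pellets with the fingers. Then set the empty shaker back, right way up, on its place on the plaster bat, and leave the other things on the bench undisturbed.

Things in the scene. Friction and masses are not known exactly. Their poses are not given: they have to be found in the camera images.
- shaker: Aluminium scoop-like shaker, 140 long (its x) by 58 wide (its y), box 32 high, 0.25 to 0.4 kg, loose, on the bat. Origin: centre of its underside; z up. Inside 50 wide, 24 high, over a 4 thick floor; closed at the +x end, open at the -x end, covered by a grating.
- shaker_grip (a point): Point to grip on the shaker: the wooden handle bar on its top, 70 long in the shaker's x, 18 wide in y, from z = 32 to 76 above its underside. This point is at (0, 0, 56) in the shaker; axes as the shaker's. Fingers close along y.
- shaker_mouth (a point): Bottom edge of the shaker's mouth, at (-70, 0, 0) in the shaker; 50 wide, 24 high, no sill. Level or mouth up, and moved smoothly, the pellets stay in; tipped mouth down they begin to slide by themselves at about 13 to 20 degrees, as friction decides, then run out within a second. Short jolts along the shaker a few degrees before that make them creep.
- pellet0: One of eight alike white short cylinders (kiln support pellets), 20 across and 18 high, about 20 g, loose inside the shaker at the start, two abreast in four rows. Origin: its centre.
- pellet1: One of eight alike white short cylinders (kiln support pellets), 20 across and 18 high, about 20 g, loose inside the shaker at the start, two abreast in four rows. Origin: its centre.
- pellet2: One of eight alike white short cylinders (kiln support pellets), 20 across and 18 high, about 20 g, loose inside the shaker at the start, two abreast in four rows. Origin: its centre.
- pellet3: One of eight alike white short cylinders (kiln support pellets), 20 across and 18 high, about 20 g, loose inside the shaker at the start, two abreast in four rows. Origin: its centre.
- pellet4: One of eight alike white short cylinders (kiln support pellets), 20 across and 18 high, about 20 g, loose inside the shaker at the start, two abreast in four rows. Origin: its centre.
- pellet5: One of eight alike white short cylinders (kiln support pellets), 20 across and 18 high, about 20 g, loose inside the shaker at the start, two abreast in four rows. Origin: its centre.
- pellet6: One of eight alike white short cylinders (kiln support pellets), 20 across and 18 high, about 20 g, loose inside the shaker at the start, two abreast in four rows. Origin: its centre.
- pellet7: One of eight alike white short cylinders (kiln support pellets), 20 across and 18 high, about 20 g, loose inside the shaker at the start, two abreast in four rows. Origin: its centre.
- sagger: Fixed shallow fireclay tray, 126 (its x) by 310 (its y), walls 40 high and 8 thick, floor 8 thick. Two ribs along its x, 8 thick, top 24 above the bench, at y = -50 and +50, part it into three bays. Origin: centre of its underside, on the bench; z up.
- bay0 (a point): Centre of the floor of the sagger's -y end bay, 8 above the bench; axes as the sagger's. The bay is 110 long in x and 93 wide in y.
- bay1 (a point): Centre of the floor of the sagger's middle bay, 8 above the bench; axes as the sagger's. The bay is 110 long in x and 92 wide in y.
- bay2 (a point): Centre of the floor of the sagger's +y end bay, 8 above the bench; axes as the sagger's. The bay is 110 long in x and 93 wide in y.
- bat_spot (a point): Point on the top face of the fixed plaster bat (240 by 200, 25 thick), 25 above the bench and 20 to the -y side of its centre; the bat's axes. The shaker stands near it at the start (within 20) and its underside's centre goes back to it.
- brush: Loose brush 160 long, under 30 high, lying along x on the bat, about 100 to the +y side of bat_spot. Bystander; origin under its middle.
- cup: Loose clay cup, 80 across, 55 high, upright behind the sagger. Bystander; origin: centre of its underside.
- beaker: Loose solid clay blank, 76 across, 50 high, upright behind the sagger. Bystander; origin: centre of its underside.
- mould_half: Loose plaster mould half, 50 by 130 by 90 high, standing behind the bat. Bystander; origin: centre of its underside.
Mind the look-alikes: they are no part of the job. Leave any yellow look-alike of the shaker alone.

How it is judged:
By the outcome, as a careful person would: the job done as asked, in the order asked, and still so for the second after the job is handed in, with the robot touching nothing.
It also fails if it takes over 72 s, if anything falls off the work surface, if the arm or the gripper's body presses on something with over 40 N, if the wrist force passes 120 N, or if a joint passes its speed limit or range.

ROBOT

A 6-joint arm with a two-finger parallel gripper is mounted at the origin on the work surface. World frame = base frame: x ahead of the robot, y to its left, z up, the work surface at z = 0. Lengths are in m, angles in rad, forces in N, time in s.
With the tool pointing down it reaches from about 0.35 to 0.85 m from the base axis. Payload 8.1 kg.
Tool frame: the origin (TCP) lies on the centre line of the jaws, within the pads' length; the fingertips stand 17 mm ahead of it and the grasp point (between the pads) lies 2 mm behind it; z points along the fingers, y is the line along which they close (so a half turn about z gives the same grasp; the last joint's range is limited). The gripper opens to 93 mm and grips with 3 to 60 N. Pads are 15 mm wide; open, the fingers measure 128 mm over their backs; the gripper's body (75 mm by 188 mm) begins 65 mm behind the grasp point.
Start: joints at [1.261, 0.13, 1.488, -0, 1.523, -0.085], TCP at [0.134, 0.585, 0.236] pointing down, gripper open.
Joint ranges: [-2.96, 2.96], [-0.89, 2.26], [0.02, 2.5], [-1.34, 4.48], [0, 2.73], [-2.66, 2.66]. Speed limits (rad/s): [2.39, 2.39, 2.79, 3.14, 3.14, 3.14].

INTERFACE

Orientations are given as a rotation vector (axis times angle).
In Python, from plant import robot, optics, close_job, models gives the robot as it stands.
- The arm moves only by the shell command python3 -m inch 'ROWS' [OPENING] [FORCE]. ROWS is a JSON object of lists of equal length, an entry for each row: "travel": the shift along the tool's x, y, z in m, a list of three; "spin": the turn about the tool's z in rad. In form: {"travel": [[x, y, z], ...], "spin": [spin, ...]}. A call has 1 to 10 rows; each row is the pose to reach, as a shift and turn from the pose commanded when the call began, along the tool's axes at that moment; what a row does not reach only later rows make up. A row lasts 1/12 s, in which the tool goes at most 41.7 mm and 7.16 degrees, less where a joint would pass 70% of its speed; a pose out of reach is approached as far as the arm can. A call with a gripper value outside its range is refused whole. OPENING is the closure, from 0 (fully open) to 1 (shut), set as the call begins (- or left out, the last holds). The fingers move at their own pace and stop on an object; FORCE is the grip in N (left out, the last holds). Time passes only in rows, so rows that repeat a pose let the fingers close. It gives the time, the measured TCP pose, the force, the opening and the grip force at its end, in the units of the state.
- robot.read_state(): the state, without advancing time (a new reading comes with each control period).
- optics.read_camera(name): name is "scene" or "top" or "wrist"; returns (picture, depth): 400x640x3 uint8, red, green, blue; 400x640 float32, m along the optical axis (not along the pixel's ray), 0 where there is no reading.
- optics.camera_info(name): a dict with "camera_matrix" (3x3 intrinsics, pixels), "dist" ([k1, k2, p1, p2, k3] as OpenCV has them; the pictures are not rectified), "view" (4x4, takes a point from world to camera coordinates). Camera axes: x right, y down, z forward; pixel columns grow to the right and rows downward; lengths in m; the calibration is good to about 2 mm. A picture is of the moment at which its call begins: read the wrist's pose just before it. camera_info takes no time and is no camera call; for the wrist camera it gives the pose at the moment of the call.
- close_job(): hands the job in; it is judged then, once.
Trained networks look in the newest picture that a camera, given by its name, has taken for a name from the list of things; names that differ only in an ending like _2 or _b are one class to them, and where a whole thing is asked for, a point or a joint stands for the part that bears it (a point fixed in the world has none). Each returns a list of dicts, best first, with "p" (0 to 1); they miss things now and then, are a little off and sometimes report something else, mostly with a low value. They report only what shows in the picture. A call takes as long as a camera call. They do not tell look-alikes from the thing itself.
- models.look_for(camera, name): "centre" ([x, y, z] in m, in world coordinates, good to about 4 mm: the middle of the surface that is visible of it).
- models.masks_of(camera, name): "region" (400x640 bool, what is visible of it).
The state is a dict: "t": time; "q": joint angles; "dq": joint speeds; "joint_torque": joint torques, N m; "tool_pos": TCP position; "orientation": TCP orientation; "force": force on the tool from outside, world axes, zero at the start; "wrist_torque": the same for the moment, N m; "opening": finger opening in m; "gripper_force": force on a finger pad.
Only numpy, scipy, OpenCV 4.12 (cv2) and the standard library are available. Lean on these libraries where they do the work, as an engineer would, in place of code of your own. Each camera call takes 0.05 s, during which the arm holds its last target. There are 200 camera calls.

## Working session

There is one attempt and no reset: what is moved stays moved. The work goes in short steps, Python scripts to look and compute and a shell command to move; the robot and the scene stay as the last step left them, time stands still between calls to the robot, and variables do not carry over. Pictures are saved under pics/ and viewed, at most 10 in all, crops included, and the job is handed in when it is done.

```bash
ls; mkdir -p pics
cat > h.py <<'E'
import numpy as np,cv2
from plant import robot,optics,models,close_job
def world(cam,uv,z=None,depth=None):
    i=optics.camera_info(cam);K=np.array(i["camera_matrix"]);V=np.array(i["view"])
    n=cv2.undistortPoints(np.array([[uv]],float),K,np.array(i["dist"],float))[0,0]
    R,t=V[:3,:3],V[:3,3];c=-R.T@t;d=R.T@np.array([n[0],n[1],1])
    s=depth if z is None else (z-c[2])/d[2]
    return c+s*d
def cloud(cam,dep):
    i=optics.camera_info(cam);K=np.array(i["camera_matrix"]);V=np.array(i["view"])
    v,u=np.mgrid[:400,:640];p=np.stack([u,v],-1).reshape(-1,1,2).astype(float)
    n=cv2.undistortPoints(p,K,np.array(i["dist"],float))[:,0]
    d=dep.reshape(-1);P=np.c_[n*d[:,None],d]
    return ((P-V[:3,3])@V[:3,:3]).reshape(400,640,3)
def rect(P):
    (c,s,a)=cv2.minAreaRect((P[:,:2]*1000).astype(np.float32));return c,s,a
E
python3 - <<'E'
from h import *
s=robot.read_state();print(s)
a,d=optics.read_camera("top");cv2.imwrite("pics/top.png",a[:,:,::-1])
C=cloud("top",d)
for n in["shaker","sagger","brush","cup","beaker","mould_half","pellet0"]:
    for r in models.masks_of("top",n)[:3]:
        m=r["region"]&(d>0)
        if m.sum()<5:continue
        P=C[m];print(n,round(r["p"],2),m.sum(),P.mean(0).round(3),np.percentile(P[:,2],[5,95]).round(3),rect(P))
b,_=optics.read_camera("scene");cv2.imwrite("pics/scene.png",b[:,:,::-1])
E
```

```text
pics
{'t': 0.0, 'q': array([ 1.26058121e+00,  1.31176069e-01,  1.48929549e+00,  1.55200643e-05,
        1.52297892e+00, -8.53828003e-02]), 'dq': array([ 1.54353574e-03,  2.15876457e-05, -2.46443415e-04, -4.84907354e-04,
        1.21882374e-03, -1.24641873e-04]), 'joint_torque': array([ 4.46831864e-04, -5.59828949e+01, -4.91762209e+01,  7.66908936e-02,
        3.51572118e-02, -3.31378010e-05]), 'tool_pos': array([0.13356246, 0.58438969, 0.23456961]), 'orientation': array([-3.52380766e-01, -3.12138347e+00,  2.85622840e-03]), 'force': array([0.26030756, 0.66177519, 1.06118236]), 'wrist_torque': array([-0.01544083, -0.0306561 , -0.01397815]), 'gripper_force': 0.0, 'opening': 0.0929222932095813}
shaker 0.76 1555 [ 0.313 -0.173  0.03 ] [0.002 0.076] ((311.2520751953125, -173.7183837890625), (58.770973205566406, 138.3739471435547), 19.441722869873047)
shaker 0.61 1445 [0.487 0.148 0.058] [0.026 0.101] ((490.3721923828125, 152.292724609375), (67.69520568847656, 143.98135375976562), 69.09635162353516)
sagger 0.58 6943 [ 0.493 -0.19   0.014] [0.005 0.04 ] ((493.1129455566406, -191.737579345703
[... 591 characters left out ...]
03125, -189.8856964111328), (325.503662109375, 137.11375427246094), 86.8091049194336)
mould_half 0.56 1530 [0.653 0.121 0.082] [0.035 0.092] ((656.3571166992188, 125.78104400634766), (129.90765380859375, 55.98173522949219), 69.12422180175781)
pellet0 0.44 33 [0.513 0.124 0.047] [0.043 0.05 ] ((513.2156982421875, 124.65917205810547), (14.474181175231934, 12.160919189453125), 87.43708801269531)
pellet0 0.42 30 [0.532 0.116 0.047] [0.043 0.049] ((531.73583984375, 116.00128173828125), (12.184611320495605, 11.908933639526367), 86.99908447265625)
pellet0 0.39 33 [0.472 0.139 0.047] [0.043 0.05 ] ((472.21990966796875, 138.86892700195312), (12.040386199951172, 14.775991439819336), 70.86370086669922)
```

View pics/top.png

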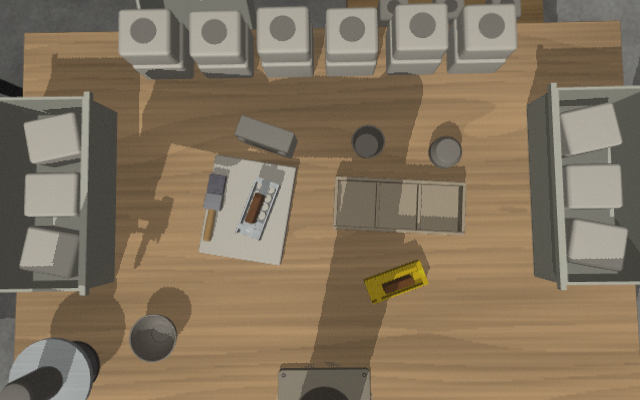

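View pics/scene.png

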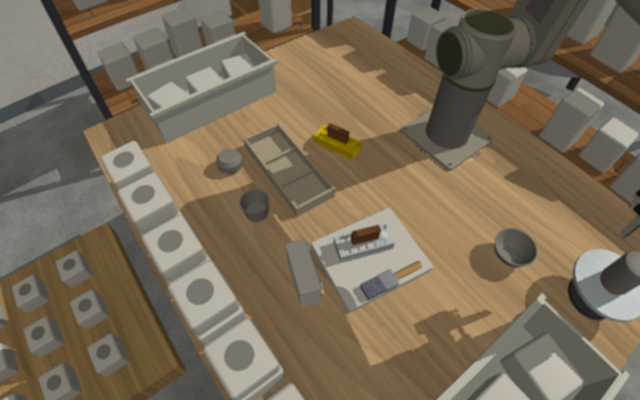

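Run:
```python
from h import *
a,d=optics.read_camera("top");C=cloud("top",d)
cv2.imwrite("pics/crop.png",cv2.resize(a[150:270,195:305,::-1],(660,720)[:2],interpolation=cv2.INTER_CUBIC)[:600])
box=lambda x0,x1,y0,y1,z0,z1:(C[...,0]>x0)&(C[...,0]<x1)&(C[...,1]>y0)&(C[...,1]<y1)&(C[...,2]>z0)&(C[...,2]<z1)&(d>0)
print("bat",rect(C[box(.35,.65,.02,.32,.018,.033)]))
print("handle",rect(C[box(.4,.6,.08,.2,.093,.108)]),C[box(.4,.6,.08,.2,.093,.108)].mean(0))
m=box(.36,.62,.07,.2,.05,.063);print("boxtop",rect(C[m]),m.sum())
m=box(.4,.58,-.4,.02,.033,.048);print("saggertop",rect(C[m]),m.sum())
for p in models.look_for("top","pellet0"):print(p)
for p in models.look_for("top","shaker_grip"):print(p)
for p in models.look_for("top","shaker_mouth"):print(p)
```

```text
bat ((516.4888916015625, 173.90155029296875), (200.23410034179688, 296.1905822753906), 79.90448760986328)
handle ((489.3459167480469, 148.65321350097656), (19.128381729125977, 69.55946350097656), 68.18215942382812) [0.48928052 0.14814223 0.10004732]
boxtop ((526.2987060546875, 134.56793212890625), (58.60777282714844, 218.9429931640625), 69.16160583496094) 623
saggertop ((493.0055236816406, -184.64886474609375), (310.03326416015625, 128.0988311767578), 86.3834228515625) 1272
{'centre': [0.5301, 0.1179, 0.0522], 'p': 0.55}
{'centre': [0.4759, 0.1392, 0.0455], 'p': 0.55}
{'centre': [0.5117, 0.1227, 0.0468], 'p': 0.47}
{'centre': [0.4917, 0.1314, 0.0463], 'p': 0.44}
{'centre': [0.486, 0.1469, 0.0537], 'p': 0.97}
{'centre': [0.3196, -0.1732, 0.0316], 'p': 0.81}
{'centre': [0.3125, -0.1677, 0.0305], 'p': 0.98}
{'centre': [0.4853, 0.1464, 0.0582], 'p': 0.9}
```

View pics/crop.png

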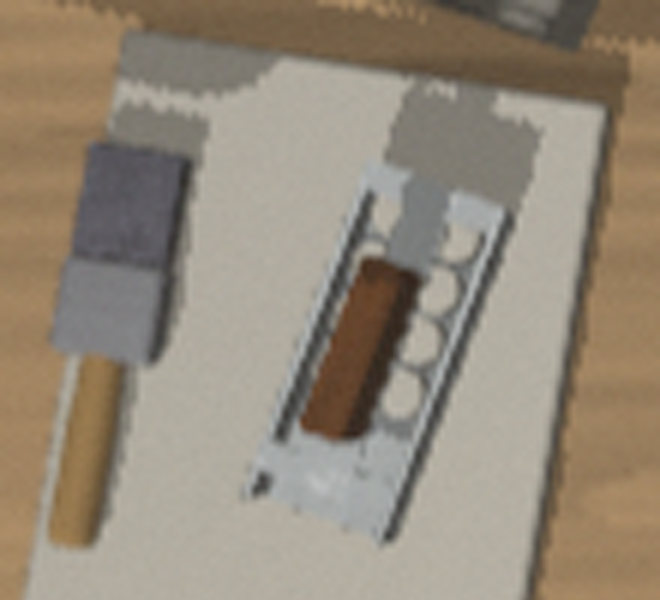

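Run:
```python
from h import *
a,d=optics.read_camera("top");C=cloud("top",d)
def comp(z0,z1,seed):
    m=((C[...,2]>z0)&(C[...,2]<z1)&(d>0)).astype(np.uint8)
    m=cv2.morphologyEx(m,cv2.MORPH_OPEN,np.ones((3,3)))
    n,l=cv2.connectedComponents(m)
    i=np.argmin(np.where(m>0,np.hypot(C[...,0]-seed[0],C[...,1]-seed[1]),9));return C[l==l.flat[i]]
P=comp(.017,.032,(.45,.2));print("bat",rect(P),np.median(P[:,2]))
c,s,a_=rect(P);print(cv2.boxPoints((c,s,a_)))
m=(C[...,2]>.034)&(C[...,2]<.046)&(C[...,0]>.4)&(C[...,0]<.58)&(C[...,1]<.0)&(C[...,1]>-.38)
print("sag",rect(C[m]),np.median(C[m][:,2]))
w,_=optics.read_camera("wrist");cv2.imwrite("pics/w0.png",w[...,::-1])
print(np.array(optics.camera_info("wrist")["view"]).round(3))
```

```text
bat ((489.9379577636719, 178.6199493408203), (200.09930419921875, 242.42210388183594), 80.25660705566406) 0.02457622616615461
[[353.54333 100.52672]
 [592.4686   59.5002 ]
 [626.3326  256.7132 ]
 [387.4073  297.7397 ]]
sag ((492.909423828125, -184.7112579345703), (310.197021484375, 128.11572265625), 86.4107666015625) 0.0392067068696657
[[ 0.224  0.975  0.    -0.6  ]
 [ 0.935 -0.215  0.28  -0.033]
 [ 0.273 -0.063 -0.96   0.391]
 [ 0.     0.     0.     1.   ]]
```

```bash
python3 -m inch '{"travel":[[0,0,0]],"spin":[0.0]}' 0 60
```

```text
t: 0.83
tool_pos: [0.1337, 0.5849, 0.2356]
orientation: [-0.352, -3.122, -0.0]
force: [0.0, -0.6, -0.6]
opening: 0.0931
gripper_force: 0.0
```

```bash
cat >> h.py <<'E'
from scipy.spatial.transform import Rotation as Rot
def togo(x,y,z,yaw):
    s=robot.read_state();R=Rot.from_rotvec(s["orientation"]).as_matrix()
    cur=np.degrees(np.arctan2(R[1,0],R[0,0]));dd=(yaw-cur+180)%360-180
    print("t",s["t"],"pos",s["tool_pos"].round(4),"yaw",cur.round(2),"tilt",np.degrees(np.arccos(-R[2,2])).round(2),"q6",s["q"][5].round(2),"F",s["force"].round(2),"open",round(s["opening"],4))
    print("travel",(R.T@(np.array([x,y,z])-s["tool_pos"])).round(4),"spin",round(-np.radians(dd),4))
E
T='[-0.444,-0.346,0.05]'
python3 -m inch '{"travel":[[-0.03,-0.02,0],[-0.06,-0.045,0],[-0.09,-0.07,0],[-0.12,-0.095,0],[-0.155,-0.12,0],[-0.19,-0.145,0],[-0.22,-0.17,0],[-0.25,-0.195,0],[-0.28,-0.22,0],[-0.31,-0.245,0.01]],"spin":[0.05,0.1,0.156,0.156,0.156,0.156,0.156,0.156,0.156,0.156]}' 0 60
python3 -c "
from h import *
togo(.4892,.1486,.18,158.2)"
```

```text
t: 1.67
tool_pos: [0.3831, 0.2759, 0.2279]
orientation: [0.594, 3.082, 0.004]
force: [1.0, 0.3, 0.9]
opening: 0.0927
gripper_force: 0.0
t 1.6667 pos [0.3831 0.2759 0.2279] yaw 158.19 tilt 0.24 q6 -0.67 F [0.99 0.26 0.86] open 0.0927
travel [-0.1456 -0.0789  0.048 ] spin -0.0002
```

```bash
python3 -m inch '{"travel":[[-0.03,-0.016,0.01],[-0.06,-0.033,0.02],[-0.09,-0.049,0.03],[-0.12,-0.065,0.04],[-0.1456,-0.0789,0.048],[-0.1456,-0.0789,0.048],[-0.1456,-0.0789,0.048]],"spin":[0,0,0,0,0,0,0]}'
python3 - <<'E'
from h import *
togo(.4892,.1486,.079,158.2)
w,d=optics.read_camera("wrist");C=cloud("wrist",d);cv2.imwrite("pics/w1.png",w[...,::-1])
m=(C[...,2]>.093)&(C[...,2]<.108)&(abs(C[...,0]-.49)<.08)&(abs(C[...,1]-.15)<.06)&(d>0)
print(rect(C[m]),m.sum(),np.median(C[m][:,2]))
E
```

```text
t: 2.25
tool_pos: [0.4874, 0.1483, 0.177]
orientation: [-0.599, -3.083, 0.001]
force: [-1.3, 0.5, -0.3]
opening: 0.0931
gripper_force: 0.0
t 2.25 pos [0.4874 0.1483 0.177 ] yaw 158.01 tilt 0.08 q6 -0.99 F [-1.28  0.47 -0.29] open 0.0931
travel [-0.0017  0.0011  0.098 ] spin -0.0034
((491.9137878417969, 149.22625732421875), (17.821670532226562, 70.04955291748047), 68.75146484375) 2128 0.10164394873648536
```

View pics/w1.png

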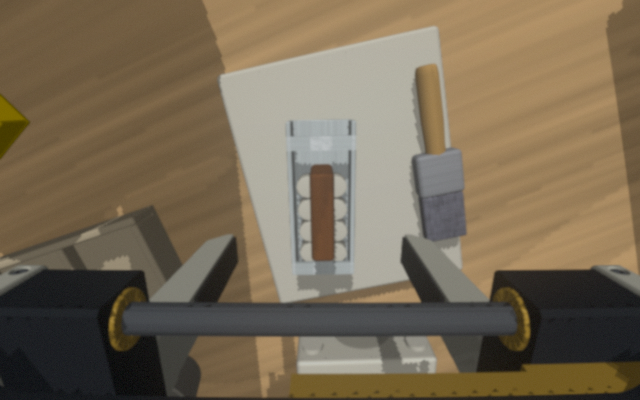

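```bash
python3 -m inch '{"travel":[[-0.002,0.0008,0.03],[-0.0025,0.0008,0.06],[-0.0025,0.0008,0.085],[-0.0025,0.0008,0.098],[-0.0025,0.0008,0.098],[-0.0025,0.0008,0.098]],"spin":[0,0,0,0,0,0]}' 0 60
python3 -m inch '{"travel":[[0,0,0],[0,0,0],[0,0,0],[0,0,0],[0,0,0],[0,0,0],[0,0,0],[0,0,0]],"spin":[0,0,0,0,0,0,0,0]}' 1 60
python3 -c "
from h import *
togo(.49,.1486,.079,158.2)"
```

```text
t: 2.8
tool_pos: [0.489, 0.1504, 0.0797]
orientation: [-0.592, -3.084, 0.0]
force: [0.1, 0.2, -0.0]
opening: 0.0928
gripper_force: 0.0
t: 3.47
tool_pos: [0.4897, 0.1493, 0.0796]
orientation: [-0.595, -3.085, 0.0]
force: [0.1, -0.3, 0.3]
opening: 0.0443
gripper_force: 0.0
t 3.4667 pos [0.4897 0.1493 0.0796] yaw 158.17 tilt 0.01 q6 -0.99 F [ 0.07 -0.27  0.3 ] open 0.0443
travel [-0.0005 -0.0006  0.0006] spin -0.0005
```

```bash
python3 -m inch '{"travel":[[0,0,0],[0,0,0],[0,0,0],[0,0,0],[0,0,0],[0,0,0],[0,0,0]],"spin":[0,0,0,0,0,0,0]}' 1 60
python3 -m inch '{"travel":[[0,0,-0.003],[0,0,-0.01],[0,0,-0.02],[0,0,-0.03],[0,0,-0.04],[0,0,-0.05],[0,0,-0.06],[0,0,-0.067],[0,0,-0.07],[0,0,-0.07]],"spin":[0,0,0,0,0,0,0,0,0,0]}' 1 60
python3 - <<'E'
from h import *
# shaker centre = grip point; sagger yaw -3.59
th=np.radians(-3.59);ex=np.array([np.cos(th),np.sin(th)]);ey=np.array([-np.sin(th),np.cos(th)]);c=np.array([.493,-.1847])
for y in (.0,-.005,-.09,-.185): print(y,(c+ey*y).round(4))
togo(*(c+ey*.0),.145,86.4)
w,d=optics.read_camera("wrist");cv2.imwrite("pics/w2.png",w[...,::-1])
E
```

```text
t: 4.05
tool_pos: [0.4897, 0.1494, 0.0796]
orientation: [-0.595, -3.085, -0.0]
force: [-0.1, 0.9, -1.0]
opening: 0.0172
gripper_force: 59.9
t: 4.88
tool_pos: [0.4905, 0.1496, 0.1509]
orientation: [0.594, 3.083, 0.001]
force: [0.7, 0.4, -5.0]
opening: 0.0178
gripper_force: 59.9
0.0 [ 0.493  -0.1847]
-0.005 [ 0.4927 -0.1897]
-0.09 [ 0.4874 -0.2745]
-0.185 [ 0.4814 -0.3693]
t 4.8833 pos [0.4905 0.1496 0.1509] yaw 158.18 tilt 0.11 q6 -0.99 F [ 0.73  0.35 -5.03] open 0.0178
travel [-0.1266 -0.3094  0.0058] spin 1.2528
```

View pics/w2.png

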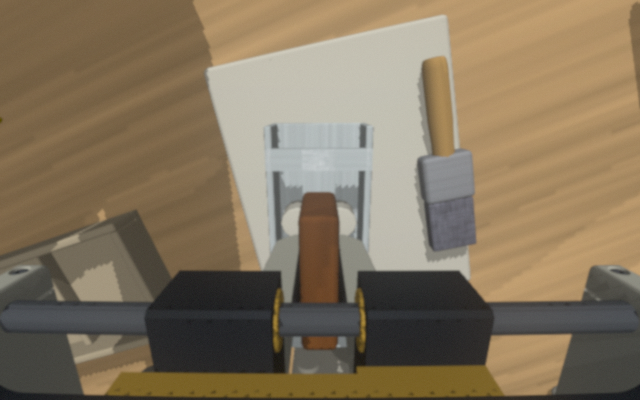

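```bash
python3 -m inch '{"travel":[[-0.002,-0.006,0],[-0.007,-0.019,0],[-0.016,-0.039,0],[-0.026,-0.065,0],[-0.036,-0.091,0],[-0.047,-0.117,0],[-0.056,-0.141,0],[-0.063,-0.158,0],[-0.066,-0.165,0],[-0.067,-0.167,0]],"spin":[0.02,0.07,0.15,0.24,0.33,0.42,0.51,0.58,0.63,0.65]}' 1 60
python3 -c "
from h import *
togo(.4905,-.2246,.135,86.4)"
```

```text
t: 5.77
tool_pos: [0.4892, -0.0325, 0.1488]
orientation: [-1.556, -2.728, 0.002]
force: [0.4, -0.7, -4.9]
opening: 0.0175
gripper_force: 59.9
t 5.7667 pos [ 0.4892 -0.0325  0.1488] yaw 120.61 tilt 0.09 q6 -0.7 F [ 0.4  -0.73 -4.92] open 0.0175
travel [-0.1661 -0.0966  0.0138] spin 0.597
```

```bash
python3 -m inch '{"travel":[[-0.0055,-0.003,0],[-0.018,-0.011,0.001],[-0.039,-0.0225,0.003],[-0.065,-0.038,0.005],[-0.09,-0.053,0.007],[-0.116,-0.068,0.01],[-0.140,-0.082,0.012],[-0.157,-0.091,0.013],[-0.164,-0.0955,0.014],[-0.166,-0.0965,0.014]],"spin":[0.02,0.07,0.14,0.23,0.32,0.41,0.5,0.56,0.59,0.597]}' 1 60
python3 -c "
from h import *
togo(.4905,-.2246,.102,86.4)"
```

```text
t: 6.6
tool_pos: [0.4921, -0.2234, 0.135]
orientation: [-2.285, -2.154, 0.001]
force: [-0.2, -0.0, -4.6]
opening: 0.0174
gripper_force: 59.9
t 6.6 pos [ 0.4921 -0.2234  0.135 ] yaw 86.62 tilt 0.06 q6 -0.46 F [-0.18 -0.04 -4.57] open 0.0174
travel [-0.0014 -0.0015  0.033 ] spin 0.0039
```

```bash
cat > look.py <<'E'
from h import *;import sys
s=robot.read_state();R=Rot.from_rotvec(s["orientation"]).as_matrix();p0=s["tool_pos"]
w,d=optics.read_camera("wrist");C=cloud("wrist",d)
if len(sys.argv)>1:cv2.imwrite("pics/%s.png"%sys.argv[1],w[...,::-1])
th=np.radians(-3.59);S=np.array([[np.cos(th),np.sin(th)],[-np.sin(th),np.cos(th)]])
print("t",s["t"],"pos",p0.round(4),"grip sagger xy mm",(S@(p0[:2]-[.493,-.1847])*1000).round(0),"Fz",s["force"].round(2))
seen=[]
for r in models.masks_of("wrist","pellet0"):
    m=r["region"]&(d>0)
    if m.sum()<5 or r["p"]<.15:continue
    P=np.median(C[m],0);q=R.T@(P-p0);sg=S@(P[:2]-[.493,-.1847])
    print(round(r["p"],2),m.sum(),"to mouth",round(70-q[0]*1000,0),"lat",round(q[1]*1000,0),"z",round(P[2],3),"sagger",(sg*1000).round(0))
E
python3 -m inch '{"travel":[[-0.001,-0.001,0.004],[-0.001,-0.001,0.013],[-0.001,-0.001,0.024],[-0.001,-0.001,0.031],[-0.001,-0.001,0.033],[-0.001,-0.001,0.033]],"spin":[0.003,0.003,0.003,0.003,0.003,0.003]}'
python3 look.py
python3 -m inch '{"travel":[[0.005,0,0],[0.014,0,0],[0.029,0,0],[0.05,0,0],[0.05,0,0],[0.05,0,0],[0.05,0,0]],"spin":[0,0,0,0,0,0,0]}'
python3 look.py w3
```

```text
t: 7.1
tool_pos: [0.4906, -0.2223, 0.101]
orientation: [-2.284, -2.153, 0.001]
force: [-0.1, 0.8, -4.5]
opening: 0.0176
gripper_force: 59.9
t 7.1 pos [ 0.4906 -0.2223  0.101 ] grip sagger xy mm [ -0. -38.] Fz [-0.14  0.81 -4.47]
0.93 573 to mouth 58.0 lat 18.0 z 0.069 sagger [ 18. -26.]
0.66 439 to mouth 59.0 lat -15.0 z 0.069 sagger [-15. -26.]
0.43 37584 to mouth -17.0 lat 7.0 z 0.01 sagger [ 7. 50.]
t: 7.78
tool_pos: [0.4948, -0.1733, 0.1031]
orientation: [2.285, 2.154, 0.0]
force: [0.0, 0.1, -5.5]
opening: 0.0174
gripper_force: 59.9
t 7.7833 pos [ 0.4948 -0.1733  0.1031] grip sagger xy mm [ 1. 11.] Fz [ 0.02  0.13 -5.51]
0.93 656 to mouth 50.0 lat 16.0 z 0.071 sagger [17. 31.]
0.78 549 to mouth 50.0 lat -15.0 z 0.07 sagger [-14.  31.]
0.51 151 to mouth 67.0 lat 18.0 z 0.069 sagger [19. 15.]
```

View pics/w3.png

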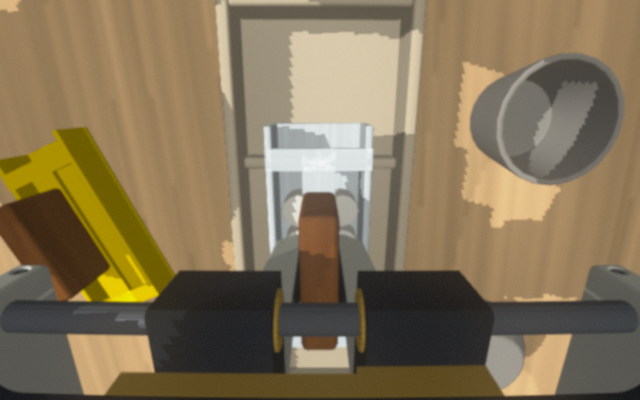

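```bash
python3 -m inch '{"travel":[[-0.004,0,0],[-0.013,0,0],[-0.025,0,0],[-0.037,0,0],[-0.046,0,0],[-0.05,0,0],[-0.045,0,0],[-0.036,0,0],[-0.021,0,0],[0,0,0]],"spin":[0,0,0,0,0,0,0,0,0,0]}'
python3 -m inch '{"travel":[[-0.004,0,0],[-0.013,0,0],[-0.025,0,0],[-0.037,0,0],[-0.046,0,0],[-0.05,0,0],[-0.045,0,0],[-0.036,0,0],[-0.021,0,0],[0,0,0]],"spin":[0,0,0,0,0,0,0,0,0,0]}'
python3 -m inch '{"travel":[[0,0,0],[0,0,0]],"spin":[0,0]}' |head -2
python3 look.py
```

```text
t: 8.72
tool_pos: [0.4943, -0.1728, 0.1026]
orientation: [-2.288, -2.152, -0.0]
force: [-0.0, 0.2, -4.9]
opening: 0.0176
gripper_force: 59.9
t: 9.55
tool_pos: [0.4943, -0.173, 0.1025]
orientation: [-2.289, -2.152, 0.0]
force: [0.1, 0.3, -4.6]
opening: 0.0177
gripper_force: 59.9
t: 9.72
tool_pos: [0.4944, -0.1716, 0.1025]
t 9.7167 pos [ 0.4944 -0.1716  0.1025] grip sagger xy mm [ 1. 13.] Fz [ 0.66 -0.09 -5.42]
0.95 408 to mouth 34.0 lat 16.0 z 0.07 sagger [16. 49.]
0.89 374 to mouth 34.0 lat -15.0 z 0.07 sagger [-14.  49.]
0.77 635 to mouth 51.0 lat 17.0 z 0.07 sagger [17. 32.]
0.73 522 to mouth 51.0 lat -15.0 z 0.07 sagger [-14.  32.]
0.55 108 to mouth 68.0 lat -15.0 z 0.067 sagger [-15.  15.]
0.17 12983 to mouth 38.0 lat -0.0 z 0.08 sagger [ 0. 45.]
```

```bash
python3 -m inch '{"travel":[[-0.004,0,0],[-0.013,0,0],[-0.025,0,0],[-0.037,0,0],[-0.046,0,0],[-0.05,0,0],[-0.045,0,0],[-0.036,0,0],[-0.021,0,0],[0,0,0]],"spin":[0,0,0,0,0,0,0,0,0,0]}' |head -1
python3 -m inch '{"travel":[[-0.004,0,0],[-0.013,0,0],[-0.025,0,0],[-0.037,0,0],[-0.046,0,0],[-0.05,0,0],[-0.045,0,0],[-0.036,0,0],[-0.021,0,0],[0,0,0]],"spin":[0,0,0,0,0,0,0,0,0,0]}'|head -1
python3 -m inch '{"travel":[[0,0,0],[0,0,0]],"spin":[0,0]}' |head -2
python3 look.py
```

```text
t: 10.65
t: 11.48
t: 11.65
tool_pos: [0.4944, -0.1716, 0.1024]
t 11.65 pos [ 0.4944 -0.1716  0.1024] grip sagger xy mm [ 1. 13.] Fz [-0.89  0.08 -5.12]
0.94 954 to mouth 7.0 lat -13.0 z 0.07 sagger [-13.  76.]
0.76 505 to mouth 51.0 lat -15.0 z 0.07 sagger [-14.  32.]
0.76 961 to mouth 7.0 lat 13.0 z 0.07 sagger [13. 76.]
0.63 56 to mouth 69.0 lat -16.0 z 0.063 sagger [-15.  14.]
0.63 550 to mouth 52.0 lat 17.0 z 0.07 sagger [17. 31.]
0.58 384 to mouth 34.0 lat 16.0 z 0.07 sagger [16. 49.]
```

```bash
python3 -m inch '{"travel":[[-0.004,0,0],[-0.013,0,0],[-0.025,0,0],[-0.037,0,0],[-0.046,0,0],[-0.05,0,0],[-0.045,0,0],[-0.036,0,0],[-0.021,0,0],[0,0,0]],"spin":[0,0,0,0,0,0,0,0,0,0]}' |head -1
python3 -m inch '{"travel":[[0,0,0],[0,0,0]],"spin":[0,0]}' |head -2
python3 look.py w4
```

```text
t: 12.58
t: 12.75
tool_pos: [0.4945, -0.1715, 0.1025]
t 12.75 pos [ 0.4945 -0.1715  0.1025] grip sagger xy mm [ 1. 13.] Fz [-0.69  0.61 -4.68]
0.96 568 to mouth 44.0 lat -14.0 z 0.07 sagger [-14.  40.]
0.89 971 to mouth -16.0 lat 12.0 z 0.028 sagger [12. 99.]
0.86 663 to mouth 44.0 lat 16.0 z 0.07 sagger [16. 39.]
0.72 327 to mouth 64.0 lat 18.0 z 0.07 sagger [19. 20.]
0.71 230 to mouth 64.0 lat -16.0 z 0.07 sagger [-15.  19.]
0.65 245 to mouth 15.0 lat 13.0 z 0.07 sagger [13. 68.]
0.62 967 to mouth -14.0 lat -13.0 z 0.028 sagger [-13.  98.]
0.54 221 to mouth 15.0 lat -13.0 z 0.07 sagger [-12.  68.]
```

View pics/w4.png

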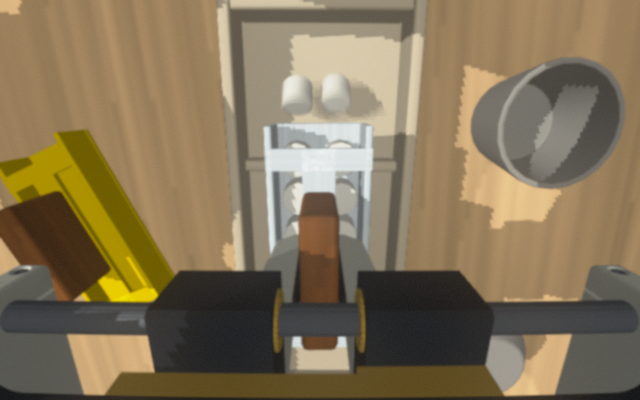

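```bash
python3 -m inch '{"travel":[[-0.004,0,0],[-0.014,0,0],[-0.028,0,0],[-0.044,0,0],[-0.06,0,0],[-0.074,0,0],[-0.086,0,0],[-0.094,0,0],[-0.098,0,0],[-0.1,0,0]],"spin":[0,0,0,0,0,0,0,0,0,0]}' |head -2
python3 -m inch '{"travel":[[-0.004,0,0],[-0.013,0,0],[-0.025,0,0],[-0.037,0,0],[-0.046,0,0],[-0.05,0,0],[-0.045,0,0],[-0.036,0,0],[-0.021,0,0],[0,0,0]],"spin":[0,0,0,0,0,0,0,0,0,0]}' |head -1
python3 -m inch '{"travel":[[0,0,0],[0,0,0]],"spin":[0,0]}' |head -2
python3 look.py
```

```text
t: 13.68
tool_pos: [0.4882, -0.2741, 0.1025]
t: 14.52
t: 14.68
tool_pos: [0.4886, -0.2707, 0.1024]
t 14.6833 pos [ 0.4886 -0.2707  0.1024] grip sagger xy mm [  1. -86.] Fz [ 0.57  0.87 -5.54]
0.96 431 to mouth 58.0 lat -15.0 z 0.07 sagger [-14. -74.]
0.83 672 to mouth 11.0 lat -12.0 z 0.07 sagger [-12. -27.]
0.78 555 to mouth 37.0 lat -14.0 z 0.07 sagger [-13. -53.]
0.74 674 to mouth 11.0 lat 12.0 z 0.07 sagger [ 13. -27.]
0.63 608 to mouth 38.0 lat 16.0 z 0.07 sagger [ 17. -54.]
```

```bash
python3 -m inch '{"travel":[[-0.004,0,0],[-0.013,0,0],[-0.025,0,0],[-0.037,0,0],[-0.046,0,0],[-0.05,0,0],[-0.045,0,0],[-0.036,0,0],[-0.021,0,0],[0,0,0]],"spin":[0,0,0,0,0,0,0,0,0,0]}' |head -1
python3 -m inch '{"travel":[[0,0,0],[0,0,0]],"spin":[0,0]}' |head -2
python3 look.py
python3 -m inch '{"travel":[[-0.003,0,0],[-0.009,0,0],[-0.016,0,0],[-0.022,0,0],[-0.026,0,0],[-0.027,0,0],[-0.023,0,0],[-0.014,0,0],[0,0,0],[0,0,0]],"spin":[0,0,0,0,0,0,0,0,0,0]}' |head -1
python3 -m inch '{"travel":[[0,0,0],[0,0,0]],"spin":[0,0]}' |head -2
python3 look.py
```

```text
t: 15.62
t: 15.78
tool_pos: [0.4886, -0.2706, 0.1025]
t 15.7833 pos [ 0.4886 -0.2706  0.1025] grip sagger xy mm [  1. -86.] Fz [ 0.09  0.1  -4.49]
0.97 482 to mouth 49.0 lat -15.0 z 0.07 sagger [-14. -65.]
0.9 1058 to mouth 2.0 lat 12.0 z 0.07 sagger [ 13. -18.]
0.8 629 to mouth 50.0 lat 16.0 z 0.07 sagger [ 17. -66.]
0.69 262 to mouth 33.0 lat 16.0 z 0.07 sagger [ 16. -49.]
0.69 286 to mouth 33.0 lat -15.0 z 0.07 sagger [-14. -49.]
0.61 1005 to mouth 5.0 lat -13.0 z 0.07 sagger [-12. -21.]
t: 16.72
t: 16.88
tool_pos: [0.4887, -0.2726, 0.1028]
t 16.8833 pos [ 0.4887 -0.2726  0.1028] grip sagger xy mm [  1. -88.] Fz [-0.18 -0.53 -4.39]
0.95 539 to mouth 46.0 lat -15.0 z 0.07 sagger [-14. -64.]
0.87 558 to mouth 46.0 lat 16.0 z 0.07 sagger [ 17. -64.]
0.83 741 to mouth -28.0 lat -13.0 z 0.026 sagger [-12.  10.]
0.72 816 to mouth -6.0 lat 12.0 z 0.027 sagger [ 13. -12.]
0.66 197 to mouth 30.0 lat 14.0 z 0.07 sagger [ 15. -48.]
0.55 203 to mouth 30.0 lat -13.0 z 0.07 sagger [-12. -48.]
```

```bash
python3 -m inch '{"travel":[[-0.004,0,0],[-0.013,0,0],[-0.025,0,0],[-0.037,0,0],[-0.046,0,0],[-0.05,0,0],[-0.045,0,0],[-0.036,0,0],[-0.021,0,0],[0,0,0]],"spin":[0,0,0,0,0,0,0,0,0,0]}' |head -1
python3 -m inch '{"travel":[[-0.004,0,0],[-0.013,0,0],[-0.025,0,0],[-0.037,0,0],[-0.046,0,0],[-0.05,0,0],[-0.045,0,0],[-0.036,0,0],[-0.021,0,0],[0,0,0]],"spin":[0,0,0,0,0,0,0,0,0,0]}' |head -1
python3 -m inch '{"travel":[[0,0,0],[0,0,0]],"spin":[0,0]}' |head -2
python3 look.py
```

```text
t: 17.82
t: 18.65
t: 18.82
tool_pos: [0.4885, -0.2708, 0.1025]
t 18.8167 pos [ 0.4885 -0.2708  0.1025] grip sagger xy mm [  1. -86.] Fz [-0.4  -0.42 -3.12]
0.78 1096 to mouth -11.0 lat -12.0 z 0.046 sagger [-12.  -5.]
0.71 1125 to mouth -11.0 lat 12.0 z 0.048 sagger [12. -5.]
0.65 220 to mouth 31.0 lat 14.0 z 0.07 sagger [ 15. -47.]
0.51 163 to mouth 2.0 lat 13.0 z 0.027 sagger [ 13. -18.]
0.49 200 to mouth 32.0 lat -13.0 z 0.07 sagger [-13. -48.]
```

```bash
python3 look.py w5
```

```text
t 18.9167 pos [ 0.4887 -0.2725  0.1029] grip sagger xy mm [  1. -88.] Fz [-0.93  0.47 -4.27]
0.88 772 to mouth -6.0 lat 12.0 z 0.027 sagger [ 13. -12.]
0.73 420 to mouth -1.0 lat -13.0 z 0.027 sagger [-12. -17.]
0.57 210 to mouth 31.0 lat -14.0 z 0.071 sagger [-13. -49.]
0.55 896 to mouth -26.0 lat 8.0 z 0.036 sagger [9. 8.]
0.46 211 to mouth 31.0 lat 14.0 z 0.071 sagger [ 15. -49.]
```

View pics/w5.png

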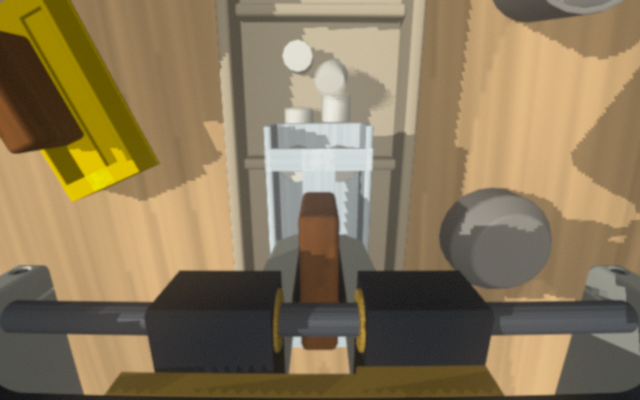

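```bash
python3 -m inch '{"travel":[[-0.004,0,0],[-0.013,0,0],[-0.026,0,0],[-0.041,0,0],[-0.057,0,0],[-0.071,0,0],[-0.083,0,0],[-0.091,0,0],[-0.095,0,0],[-0.096,0,0]],"spin":[0,0,0,0,0,0,0,0,0,0]}' |head -2
python3 -m inch '{"travel":[[-0.004,0,0],[-0.013,0,0],[-0.025,0,0],[-0.037,0,0],[-0.046,0,0],[-0.05,0,0],[-0.045,0,0],[-0.036,0,0],[-0.021,0,0],[0,0,0]],"spin":[0,0,0,0,0,0,0,0,0,0]}' |head -1
python3 -m inch '{"travel":[[0,0,0],[0,0,0]],"spin":[0,0]}' |head -2
python3 look.py
```

```text
t: 19.85
tool_pos: [0.4824, -0.3701, 0.1025]
t: 20.68
t: 20.85
tool_pos: [0.4829, -0.367, 0.1025]
t 20.85 pos [ 0.4829 -0.367   0.1025] grip sagger xy mm [   1. -183.] Fz [-0.12 -0.59 -3.6 ]
0.86 495 to mouth 12.0 lat 11.0 z 0.07 sagger [  12. -125.]
```

```bash
python3 -m inch '{"travel":[[-0.004,0,0],[-0.013,0,0],[-0.025,0,0],[-0.037,0,0],[-0.046,0,0],[-0.05,0,0],[-0.045,0,0],[-0.036,0,0],[-0.021,0,0],[0,0,0]],"spin":[0,0,0,0,0,0,0,0,0,0]}' |head -1
python3 -m inch '{"travel":[[-0.004,0,0],[-0.013,0,0],[-0.025,0,0],[-0.037,0,0],[-0.046,0,0],[-0.05,0,0],[-0.045,0,0],[-0.036,0,0],[-0.021,0,0],[0,0,0]],"spin":[0,0,0,0,0,0,0,0,0,0]}' |head -1
python3 -m inch '{"travel":[[0,0,0],[0,0,0]],"spin":[0,0]}' |head -2
python3 look.py w6
```

```text
t: 21.78
t: 22.62
t: 22.78
tool_pos: [0.4829, -0.3671, 0.1024]
t 22.7833 pos [ 0.4829 -0.3671  0.1024] grip sagger xy mm [   1. -183.] Fz [ 0.19 -0.89 -4.02]
0.64 694 to mouth -7.0 lat -14.0 z 0.026 sagger [ -13. -106.]
```

View pics/w6.png

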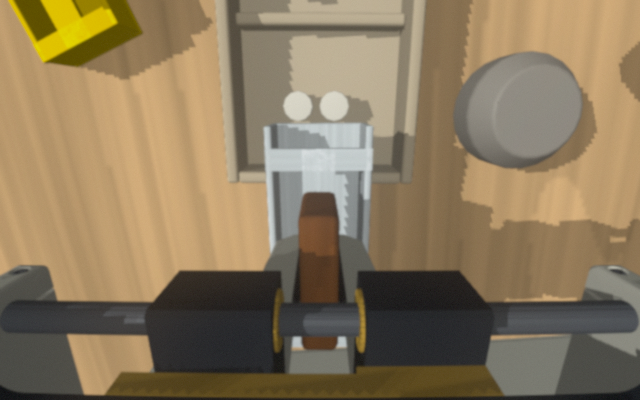

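```bash
python3 -m inch '{"travel":[[0,0,-0.005],[0,0,-0.015],[0.005,0,-0.03],[0.02,0,-0.045],[0.045,0,-0.055],[0.08,0,-0.06],[0.118,0,-0.06],[0.156,0,-0.06],[0.194,0,-0.06],[0.23,0,-0.06]],"spin":[0,0,0,0,0,0,0,0,0,0]}' |head -2
python3 -m inch '{"travel":[[0.025,0,0],[0.04,0,0],[0.047,0,0],[0.05,0,0],[0.05,0,0]],"spin":[-0.03,-0.1,-0.18,-0.26,-0.3]}' |head -2
python3 -c "
from h import *
togo(.4866,.1589,.16,170.26)"
```

```text
t: 23.72
tool_pos: [0.4968, -0.1384, 0.1641]
t: 24.13
tool_pos: [0.5001, -0.0891, 0.164]
t 24.1333 pos [ 0.5001 -0.0891  0.164 ] yaw 104.06 tilt 0.09 q6 -0.52 F [ 0.06  0.21 -3.47] open 0.018
travel [0.2438 0.0472 0.004 ] spin -1.1553
```

```bash
python3 -m inch '{"travel":[[0.007,0.001,0],[0.024,0.005,0],[0.053,0.01,0],[0.087,0.017,0],[0.122,0.024,0],[0.157,0.03,0],[0.191,0.037,0],[0.22,0.042,0],[0.237,0.046,0],[0.244,0.047,0]],"spin":[-0.11,-0.22,-0.335,-0.45,-0.57,-0.69,-0.81,-0.93,-1.05,-1.155]}' |head -2
python3 -m inch '{"travel":[[0,0,0],[0,0,0],[0,0,0]],"spin":[0,0,0]}' |head -2
python3 -c "
from h import *
togo(.4866,.1589,.1,170.26)"
```

```text
t: 24.97
tool_pos: [0.4875, 0.1611, 0.1641]
t: 25.22
tool_pos: [0.4876, 0.1577, 0.1632]
t 25.2167 pos [0.4876 0.1577 0.1632] yaw 169.68 tilt 0.04 q6 -1.18 F [-1.08  0.21 -3.69] open 0.018
travel [0.0012 0.001  0.0632] spin -0.0101
```

```bash
python3 -m inch '{"travel":[[0.001,0.001,0.01],[0.001,0.001,0.03],[0.001,0.001,0.05],[0.001,0.001,0.065],[0.001,0.001,0.073],[0.001,0.001,0.077],[0.001,0.001,0.079],[0.001,0.001,0.08],[0.001,0.001,0.081],[0.001,0.001,0.082]],"spin":[-0.01,-0.01,-0.01,-0.01,-0.01,-0.01,-0.01,-0.01,-0.01,-0.01]}'
python3 -m inch '{"travel":[[0,0,0],[0,0,0]],"spin":[0,0]}'
python3 -c "
from h import *
togo(.4866,.1589,.0796,170.26)"
```

```text
t: 26.05
tool_pos: [0.4871, 0.1598, 0.0816]
orientation: [0.26, 3.129, 0.001]
force: [-0.5, 0.1, -3.9]
opening: 0.0178
gripper_force: 59.9
t: 26.22
tool_pos: [0.4867, 0.1598, 0.0811]
orientation: [0.26, 3.13, 0.0]
force: [-0.5, -0.6, -3.7]
opening: 0.0179
gripper_force: 59.9
t 26.2167 pos [0.4867 0.1598 0.0811] yaw 170.5 tilt 0.05 q6 -1.19 F [-0.53 -0.55 -3.74] open 0.0179
travel [-0.0001 -0.0009  0.0015] spin 0.0042
```

```bash
python3 -m inch '{"travel":[[0,-0.0005,0.0007],[0,-0.0005,0.0014],[0,-0.0005,0.002],[0,-0.0005,0.002]],"spin":[0,0,0,0]}'
python3 -m inch '{"travel":[[0,0,0],[0,0,0],[0,0,0],[0,0,0],[0,0,0],[0,0,0],[0,0,0],[0,0,0],[0,0,0],[0,0,0]],"spin":[0,0,0,0,0,0,0,0,0,0]}' 0 60
python3 -m inch '{"travel":[[0,0,0],[0,0,0],[0,0,0]],"spin":[0,0,0]}'
python3 -m inch '{"travel":[[0,0,-0.01],[0,0,-0.03],[0,0,-0.06],[0,0,-0.09],[0,0,-0.12],[0,0,-0.14],[0.03,0,-0.15],[0.06,0,-0.15],[0.08,0,-0.15],[0.08,0,-0.15]],"spin":[0,0,0,0,0,0,0,0,0,0]}'
```

```text
t: 26.55
tool_pos: [0.4865, 0.1592, 0.0796]
orientation: [0.26, 3.13, 0.0]
force: [-4.1, -0.4, 5.5]
opening: 0.0176
gripper_force: 59.9
t: 27.38
tool_pos: [0.4862, 0.1591, 0.0786]
orientation: [-0.26, -3.131, 0.0]
force: [-0.3, -0.1, 0.3]
opening: 0.0797
gripper_force: 0.0
t: 27.63
tool_pos: [0.4862, 0.1592, 0.0786]
orientation: [-0.26, -3.131, 0.0]
force: [0.4, 0.8, -0.4]
opening: 0.0926
gripper_force: 0.0
t: 28.47
tool_pos: [0.405, 0.173, 0.2298]
orientation: [0.258, 3.131, 0.001]
force: [-0.3, 0.1, 0.5]
opening: 0.0931
gripper_force: 0.0
```

```bash
python3 -m inch '{"travel":[[0,0.03,0],[0,0.06,0],[0,0.09,0],[0,0.12,0],[0,0.15,0],[0,0.17,0],[0,0.18,0],[0,0.18,0]],"spin":[0,0,0,0,0,0,0,0]}' | head -2
python3 - <<'E'
from h import *
a,d=optics.read_camera("top");C=cloud("top",d)
m=(C[...,2]>.093)&(C[...,2]<.108)&(abs(C[...,0]-.49)<.1)&(abs(C[...,1]-.15)<.06)&(d>0)
print("handle",rect(C[m]),np.median(C[m][:,2]),"target .4866 .1589 yaw 80.3")
for n in["brush","cup","beaker","mould_half"]:
    r=models.look_for("top",n);print(n,r[0]["centre"])
for r in models.look_for("top","pellet0"):print(r)
cv2.imwrite("pics/fin.png",cv2.resize(a[110:310,190:480,::-1],None,fx=2.7,fy=2.7,interpolation=cv2.INTER_CUBIC))
E
```

```text
t: 29.13
tool_pos: [0.4372, 0.3513, 0.2287]
handle ((486.1993408203125, 158.89993286132812), (18.46693992614746, 69.72040557861328), 80.349853515625) 0.10033641348849459 target .4866 .1589 yaw 80.3
brush [0.5123, 0.2552, 0.0382]
cup [0.6531, -0.1169, 0.0101]
beaker [0.6186, -0.2951, 0.0517]
mould_half [0.6552, 0.1208, 0.0857]
{'centre': [0.509, -0.0739, 0.0256], 'p': 0.61}
{'centre': [0.4897, -0.0718, 0.0246], 'p': 0.56}
{'centre': [0.4798, -0.159, 0.0238], 'p': 0.54}
{'centre': [0.4984, -0.2866, 0.0236], 'p': 0.51}
{'centre': [0.4731, -0.2849, 0.03], 'p': 0.45}
{'centre': [0.4869, 0.1555, 0.0578], 'p': 0.2}
```

View pics/fin.png

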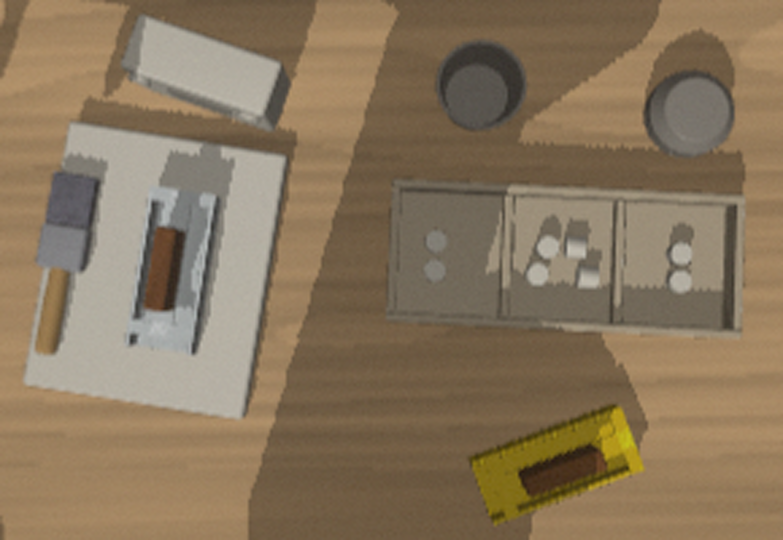

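The final picture shows the pellets as 2 in the left bay (435,255), 4 in the middle (565,260) and 2 in the right (680,267). The shaker is back on its spot, upright and empty, and the bystanders have not moved.

```bash
python3 -c "
from plant import close_job
print(close_job())"
```

```text
the job is handed in; nothing more can be done
None
```

The job is handed in at about 29 s: all eight pellets are in the sagger, split 2, 4 and 2 because they fell out in pairs (so at least two per bay, but not a 3/3/2 spread), and the empty shaker stands upright on its bat spot with the other things where they were.

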